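# Press a keyed drive shaft home in a belt pulley

### The job

Take the keyed steel shaft out of its wooden stand, put its round nose into the bore of the toothed pulley and turn it until its key drops into the keyway, then push it fully home against the spring in the bore, until its collar sits on the pulley's face. The spring would push it out again, so finish while still holding the shaft pressed home: do not let go. Leave the screwdriver, angle block, wire spool and tin where they are.

Things in the scene. Friction and masses are not known exactly. Their poses are not given: they have to be found in the camera images.
- shaft_mid (a point): Centre (half-way up) of the loose steel shaft, 93 mm tall, 0.2 to 0.33 kg, which starts upright in the stand, nose down. z points up along its axis, x points the way its key sticks out: at the start away from the robot, within 0.8 rad. From the tip (46.5 mm below this point) up: nose 18 mm, keyed length 22 mm, collar 8 mm, square head 45 mm.
- shaft_head (a point): Centre of the shaft's square head, the part to grip, 24 mm above shaft_mid: 22 x 22 mm and 45 mm tall, its faces square to the shaft's x and y. Same axes as shaft_mid. The collar's top is 22.5 mm below this point.
- shaft_collar (a point): Centre of the underside of the shaft's round collar (34 mm in diameter, 8 mm thick), on the axis, 40 mm above the tip; same axes as shaft_mid. It lies at hub_mouth when the shaft is home.
- shaft_key (a point): Middle of the outer face of the key, 14.5 mm from the axis on the shaft's +x side, 29 mm above the tip. The key is 6 mm wide and 22 mm long, from the collar down to 18 mm above the tip. The shaft there and the plain nose below it are 19.4 mm in diameter; the tip tapers to 14 mm over the last 4 mm.
- hub_mouth (a point): Centre of the bore's mouth in the flat top face of the aluminium pulley's boss, 67 mm above the table. z points up out of the bore, x points to the keyway: away from the robot, within 0.9 rad. The pulley is fixed: boss 44 mm in diameter, toothed rim about 93 mm, its top 25 mm below the mouth, on a 120 x 120 x 12 mm plate. The bore is 22 mm in diameter, 55 mm deep.
- hub_keyway (a point): Outer end of the keyway in the boss face, 17.5 mm from the bore's axis. The one keyway is 9 mm wide and runs down the whole bore. With the nose in the bore and the key off the keyway, the key stops on the boss face with the collar 22 mm above it; within about 0.12 rad of the keyway it drops in.
- ejector (a joint): Spring plunger in the bore, how far it is pushed down (m): 0 when up, its top 30 mm below the mouth; 0.010 when the shaft is home. It pushes up with about 4 N at 0 and 10 N at 0.010, more than the shaft's weight.
- stand_hole0 (a point): Centre of the mouth of the round hole, 22.5 mm in diameter and 16 mm deep, in the top of the fixed wooden stand, a 90 x 90 x 36 mm block; the shaft's tip rests on the bottom of the hole, 20 mm above the table.
- screwdriver: Bystander: a screwdriver with a yellow handle, lying on the table; leave it.
- angle_block: Bystander: a dark steel angle block, 80 x 80 x 102 mm; leave it.
- spool: Bystander: a spool of copper wire lying flat, 100 mm in diameter, 50 mm high; leave it.
- grease: Bystander: a metal tin, 60 mm in diameter, 70 mm high; leave it.
Things that resemble listed ones, but are neither listed nor needed, are in the scene too. What is meant by the part that bears stand_hole0 is not pink or yellow, and is the larger of those in its own colour.

How it is judged (in metres and radians):
On the way, in this order (a step that is already met when the one before it is completed fails the run):
1. the shaft is lifted clear out of the stand (z of shaft_collar in the frame of stand_hole0 above 0.05 m and contact force between the fingers and shaft above 1 N), for 0.1 s.
2. the shaft's nose is in the pulley's bore (z of shaft_collar in the frame of hub_mouth below 0.028 m and horizontal distance between shaft_collar and hub_mouth below 0.004 m and angle between shaft_mid's own z axis and vertical below 0.15 rad), for 0.1 s.
At the end, for the whole second after the job is handed in: The shaft stands in the pulley's bore, key in keyway: collar within 2 mm of the boss face, axis within 3 mm, tilt under 0.08 rad, key within 0.2 rad of the keyway, spring plunger down by more than 7 mm, the shaft at rest, and the gripper still holding it (over 2 N of contact) (z of shaft_collar in the frame of hub_mouth below 0.002 m and horizontal distance between shaft_collar and hub_mouth below 0.003 m and angle between shaft_mid's own z axis and vertical below 0.08 rad and angle between the x axis of shaft_mid and the x axis of hub_mouth, either way round below 0.2 rad and value of joint ejector above 0.007 m and contact force between the fingers and shaft above 2 N and linear speed of shaft below 0.02 m/s); the arm keeps its last pose, push and grip.
It fails at once if the screwdriver is disturbed (moved over 20 mm) (distance of screwdriver from where it was at the start of the episode above 0.02 m).
It fails at once if the angle_block is disturbed (moved over 20 mm) (distance of angle_block from where it was at the start of the episode above 0.02 m).
It fails at once if the spool is disturbed (moved over 20 mm) (distance of spool from where it was at the start of the episode above 0.02 m).
It fails at once if the grease is disturbed (moved over 20 mm) (distance of grease from where it was at the start of the episode above 0.02 m).
It also fails if it takes over 43 s, if anything falls off the work surface, if the arm or the gripper's body presses on something with over 40 N, if the wrist force passes 120 N, or if a joint passes its speed limit or range.

### The arm

A 7-joint arm with a two-finger parallel gripper is mounted at the origin on the work surface. World frame = base frame: x ahead of the robot, y to its left, z up, the work surface at z = 0. Lengths are in mm, angles in degrees, forces in N, time in s.
With the tool pointing down it reaches from about 400 to 900 mm from the base axis. Payload 5.6 kg.
Tool frame: the origin (TCP) lies at the very end of the fingers, on their centre line; the grasp point (between the pads) lies 19 mm behind it (hold_point_z is the distance from the TCP to the grasp point, in mm); z points along the fingers, y is the line along which they close (so a half turn about z gives the same grasp; the last joint's range is limited). The gripper opens to 92 mm and grips with 3 to 60 N. Pads are 20 mm wide; open, the fingers measure 128 mm over their backs; the gripper's body (75 mm by 189 mm) begins 69 mm behind the grasp point.
Start: joints at [66.291, 26.786, -0.665, 91.828, 0.344, 61.387, -3.226], TCP at [235.494, -605.848, 214.592] pointing down, gripper open.
Joint ranges: [-144.91, 144.91], [-17.63, 115.5], [-89.93, 88.59], [15.96, 139.68], [-74.01, 254.01], [8.47, 105.57], [-167.45, 167.45]. Speed limits (degrees/s): [147.25, 147.25, 180, 180, 180, 180, 180].

### API

Orientations are given as a 3x3 rotation matrix whose columns are the frame's x, y, z axes.
In Python, from cell import get_obs, snapshot, sign_off, find_in, tip_of, hold_point_z gives the robot as it stands.
- The arm moves only by the tool arm_command, never from a script. Its argument "motion" is a list of rows, each a list of 3 entries, a list of its own where there are three numbers: the finger opening in m, from 0 to 0.0919, then the shift along the world's x, y, z in m, then the turn about the world's z in rad. A call has 1 to 20 rows; each row shifts and turns the commanded pose from where the row before left it; what a row does not reach is not made up. A row lasts 1/8 s, in which the tool goes at most 62.5 mm and 10.7 degrees, less where a joint would pass 70% of its speed; a pose out of reach is approached as far as the arm can. A call is refused whole if a number of a shift passes 0.0625 or a number of a turn 0.188, either way. A call with a gripper value outside its range is refused whole. The fingers move at their own pace and stop on an object; "newtons" is the grip in N (left out, the last holds). Time passes only in rows, so rows that do not move let the fingers close. It gives the time, the measured TCP pose, the force, the opening and the grip force at its end, in the units of the state.
- get_obs(): the state, without advancing time (a new reading comes with each control period).
- snapshot(name): name is "side" or "top"; returns a dict with "img" (480x640x3 uint8, red, green, blue), "mtx" (3x3 intrinsics, pixels), "origin" and "attitude" of the camera in the world. Camera axes: x right, y down, z forward; pixel columns grow to the right and rows downward; lengths in mm; the calibration is good to about 2 mm. A picture is of the moment at which its call begins. There is no depth.
- sign_off(): hands the job in; it is judged then, once.
Trained networks look in the newest picture that a camera, given by its name, has taken for a name from the list of things; names that differ only in an ending like _2 or _b are one class to them, and where a whole thing is asked for, a point or a joint stands for the part that bears it (a point fixed in the world has none). Each returns a list of dicts, best first, with "score" (0 to 1); they miss things now and then, are a little off and sometimes report something else, mostly with a low value. They report only what shows in the picture. A call takes as long as a camera call. They do not tell look-alikes from the thing itself.
- find_in(camera, query): "rect" ([left, top, width, height] in pixels, round what is visible of it).
- tip_of(camera, query): "xy" ([column, row] in pixels: a listed point, or the origin of a listed thing).
The state is a dict: "clock": time; "q": joint angles; "qvel": joint speeds; "joint_torque": joint torques, N m; "tool_pos": TCP position; "ee_rot": TCP orientation; "wrist_force": force on the tool from outside, world axes, zero at the start; "ft_torque": the same for the moment, N m; "finger_gap": finger opening in mm; "grasp_force": force on a finger pad.
Only numpy, scipy, OpenCV 4.12 (cv2) and the standard library are available. Lean on these libraries where they do the work, as an engineer would, in place of code of your own. Each camera call takes 0.05 s, during which the arm holds its last target. There are 200 camera calls.

## Working session

There is one attempt and no reset: what is moved stays moved. The work goes in short steps, Python scripts to look and compute and a tool call to move; the robot and the scene stay as the last step left them, time stands still between calls to the robot, and variables do not carry over. Pictures are saved under pics/ and viewed, at most 10 in all, crops included, and the job is handed in when it is done.

Besides the shell and the picture viewer there is one more tool, called after "Emit:" as a command line: name --argument value ..., lists and objects as JSON in quotes. arm_command: Moves the arm, as the interface text tells. Its arguments: {"type":"object","properties":{"motion":{"type":"array","items":{"type":"array"}},"newtons":{"type":"number"}},"required":["motion"]}

```bash
mkdir -p pics; cat > h.py <<'E'
import numpy as np, cv2
from cell import *
def snap(n,f=None):
    s=snapshot(n)
    if f: cv2.imwrite('pics/'+f,cv2.cvtColor(s['img'],cv2.COLOR_RGB2BGR))
    return s
def ray(s,xy):
    R=np.array(s['attitude'])
    d=R@np.linalg.inv(np.array(s['mtx']))@np.array([xy[0],xy[1],1.])
    return np.array(s['origin'],float),d
def at_z(s,xy,z):
    o,d=ray(s,xy); return o+d*(z-o[2])/d[2]
def proj(s,p):
    c=np.array(s['attitude']).T@(np.array(p,float)-np.array(s['origin']))
    u=np.array(s['mtx'])@c; return u[:2]/u[2]
def tri(a,xa,b,xb):
    oa,da=ray(a,xa);ob,db=ray(b,xb);da/=np.linalg.norm(da);db/=np.linalg.norm(db)
    t=np.linalg.lstsq(np.c_[da,-db],ob-oa,rcond=None)[0]
    p,q=oa+da*t[0],ob+db*t[1]; return (p+q)/2,np.linalg.norm(p-q)
E
python3 - <<'E'
from h import *
np.set_printoptions(precision=1,suppress=True)
S={n:snap(n,n+'0.png') for n in('top','side')}
for n in S: print(n,S[n]['origin'],np.array(S[n]['attitude']).tolist(),S[n]['mtx'][0])
Z=dict(shaft_mid=66.5,shaft_head=90.5,shaft_collar=60,shaft_key=49,hub_mouth=67,hub_keyway=67,stand_hole0=36)
for n in S:
  for k,z in Z.items():
    for d in tip_of(n,k)[:4]: print(n,k,np.round(d['xy'],1),round(d['score'],2),at_z(S[n],d['xy'],z))
o=get_obs();print(o['clock'],o['tool_pos'],o['ee_rot'],hold_point_z)
E
```

```text
top [ 406.4   -1.3 1658.9] [[-0.004240871298771941, -0.9933588709698872, 0.11497899145521544], [-0.9998325901230777, 0.006258633056492027, 0.01719363952285063], [-0.01779906566100589, -0.11488682682403335, -0.9932191149408571]] [578.    0.  318.2]
side [ 285.  -544.6  887. ] [[0.9018583945727253, -0.3317847630769352, 0.27671340251004933], [-0.43179189400901286, -0.7135498928795193, 0.5517266629769997], [0.014394318560321117, -0.6170619266828964, -0.786782932092185]] [471.2   0.  324.2]
top shaft_mid [390.1 263.5] 0.61 [ 521.9 -171.5   66.5]
top shaft_head [392.2 262.8] 0.58 [ 522.  -174.7   90.5]
top shaft_collar [391.  261.8] 0.73 [ 527.1 -174.8   60. ]
top shaft_collar [390.8 263.3] 0.69 [ 522.9 -174.1   60. ]
top shaft_key [387.9 258. ] 0.46 [ 538.5 -167.5   49. ]
top hub_keyway [283.1 277.2] 0.74 [485.7 123.4  67. ]
top stand_hole0 [389.7 265.7] 0.68 [ 517.9 -173.5   36. ]
top stand_hole0 [341.  258.8] 0.68 [538.1 -37.1  36. ]
top stand_hole0 [387.9 311.4] 0.66 [ 390.7 -166.2   36. ]
top stand_hole0 [409.1 208.9] 0.64 [ 678.9 -231.4   36. ]
side shaft_mid [347.4 343.6] 0.92 [ 518.7 -187.2   66.5]
side shaft_mid [268.1 237.1] 0.46 [478.3 126.8  66.5]
side shaft_head [347.7 333.9] 0.85 [ 521.7 -179.9   90.5]
side shaft_collar [347.7 340.9] 0.95 [ 523.7 -179.5   60. ]
side shaft_key [352.8 339.1] 0.91 [ 537.9 -175.4   49. ]
side shaft_key [347.  346.4] 0.53 [ 520.2 -184.7   49. ]
side hub_mouth [266.8 235.4] 0.91 [477.4 132.4  67. ]
side hub_keyway [272.  241.6] 0.9 [481.3 110.4  67. ]
side stand_hole0 [282.2 369. ] 0.97 [ 389.  -168.6   36. ]
side stand_hole0 [425.6 344.6] 0.97 [ 668.  -242.4   36. ]
side stand_hole0 [321.3 293. ] 0.89 [531.7 -43.   36. ]
side stand_hole0 [347.8 344.7] 0.81 [ 527.  -176.4   36. ]
0.8 [ 235.5 -605.9  214.6] [[ 0.9  0.4 -0. ]
 [ 0.4 -0.9 -0. ]
 [-0.   0.  -1. ]] 18.700000000000003
```

View pics/top0.png

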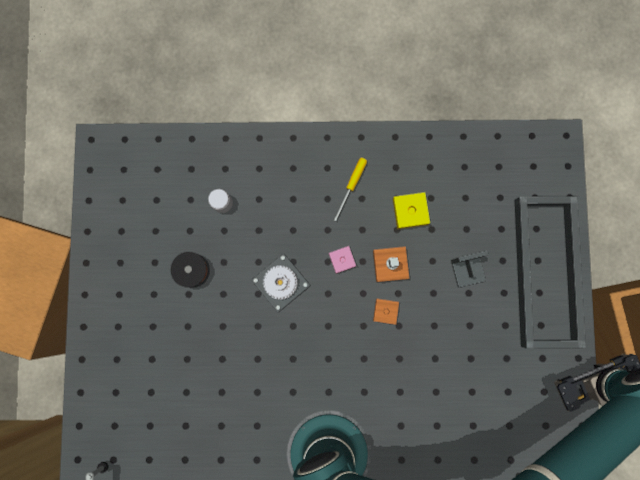

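View pics/side0.png

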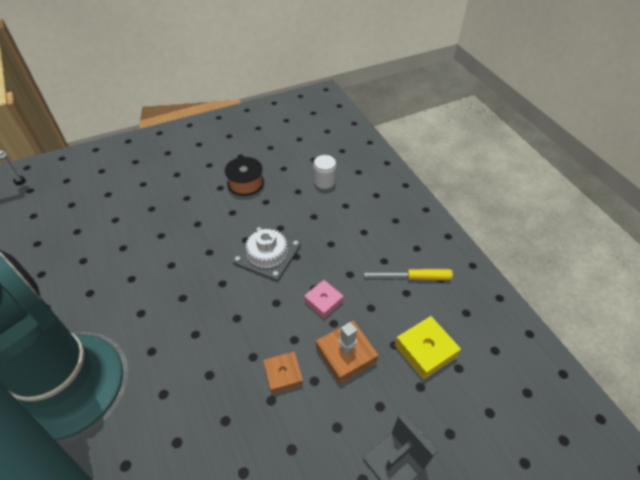

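Two views: the shaft stands in the larger orange block, at top (391,264) and side (348,344). The hub is at top (281,282) and side (266,238). The candidate stands, in top-view pixels, are yellow (411,210), pink (342,259), small orange (387,312) and large orange (391,264). The large orange one fits: it is neither pink nor yellow, it is the larger of its colour, and it holds the shaft. I'll confirm it in one crop.

```bash
python3 - <<'E'
from h import *
t=cv2.imread('pics/top0.png');s=cv2.imread('pics/side0.png')
def c(i,x,y,w):return cv2.resize(i[y-w*3//4:y+w*3//4,x-w:x+w],(400,300),interpolation=cv2.INTER_CUBIC)
cv2.imwrite('pics/m0.png',np.vstack([np.hstack([c(t,388,270,48),c(t,281,282,24)]),np.hstack([c(s,345,345,40),c(s,266,243,28)])]))
E
```

```text
(no output)
```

View pics/m0.png

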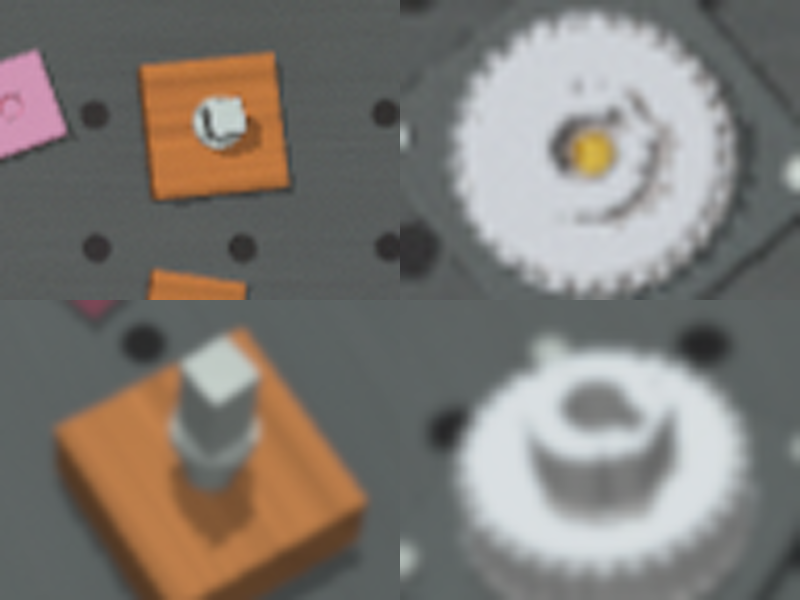

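The crop confirms it: the larger orange block holds the keyed shaft. The keyway shows to the right of the bore in both views. Next I refine the pose.

```bash
python3 - <<'E'
from h import *
np.set_printoptions(precision=1,suppress=True)
S={n:snap(n) for n in('top','side')}
best=lambda n,k:tip_of(n,k)[0]['xy'] if tip_of(n,k) else None
for k in('shaft_head','shaft_collar','hub_keyway'):
    a,b=best('top',k),best('side',k)
    if a is not None and b is not None: print(k,tri(S['top'],a,S['side'],b))
# top face of head: brightness threshold, outline into plane z=113
for n,(x,y) in dict(top=(393,263),side=(348,330)).items():
    im=S[n]['img'];g=cv2.cvtColor(im,cv2.COLOR_RGB2GRAY)[y-15:y+15,x-15:x+15]
    g=cv2.resize(g,None,fx=8,fy=8,interpolation=cv2.INTER_CUBIC)
    th=190
    m=(g>th).astype(np.uint8)
    _,lab,st,ce=cv2.connectedComponentsWithStats(m); i=1+np.argmax(st[1:,4])
    c=max(cv2.findContours((lab==i).astype(np.uint8),0,1)[0],key=cv2.contourArea)[:,0]
    P=np.array([at_z(S[n],((u+.5)/8-.5+x-15,(v+.5)/8-.5+y-15),113)[:2] for u,v in c],np.float32)
    print(n,g.max(),cv2.minAreaRect(P))
# hub circle match: template of boss edge/bore on rectified z=67 plane
out=[]
for n in S:
    px=np.array([[proj(S[n],(480+(u-120)/2, 125+(v-120)/2,67)) for u in range(240)] for v in range(240)],np.float32)
    r=cv2.remap(S[n]['img'],px[...,0],px[...,1],cv2.INTER_CUBIC)
    r=cv2.resize(r,(400,400));
    for k in range(0,400,50): cv2.line(r,(k,0),(k,6),(255,0,0),1);cv2.line(r,(0,k),(6,k),(255,0,0),1)
    out.append(r)
cv2.imwrite('pics/hub.png',cv2.cvtColor(np.hstack(out),cv2.COLOR_RGB2BGR))
E
```

```text
shaft_head (array([ 521.3, -173.8,   88.6]), np.float64(3.396689558107172))
shaft_collar (array([ 1060.7,   672.7, -1858.8]), np.float64(30.8040178214051))
hub_keyway (array([479.5, 119.2,  68.4]), np.float64(7.493342162205822))
top 213 ((525.1135864257812, -176.81277465820312), (22.401832580566406, 19.406291961669922), 14.301321983337402)
side 203 ((521.87841796875, -180.94908142089844), (18.109649658203125, 17.230173110961914), 10.644251823425293)
```

View pics/hub.png

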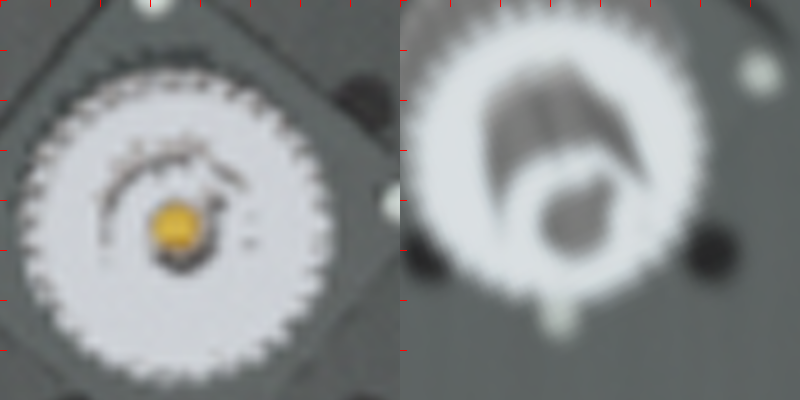

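The rectified z=67 view puts the bore at (474,133) and the keyway at a yaw of about -46°. The shaft is at about (523.5,-179) with a yaw of about 12°. Both cameras agree on the shaft-to-hub shift of (-50,312) mm.

```bash
python3 - <<'E'
from h import *
o=get_obs();print(o['clock'],np.array(o['ee_rot']).round(4),o['wrist_force'])
E
```

```text
1.5 [[ 0.9321  0.3623 -0.    ]
 [ 0.3623 -0.9321 -0.    ]
 [-0.      0.     -1.    ]] [-0.68416355  0.18274433 -0.11345667]
```

Emit:
arm_command --motion '[[0.06, [0.0288, 0.0427, 0], 0], [0.06, [0.0288, 0.0427, 0], 0], [0.06, [0.0288, 0.0427, 0], 0], [0.06, [0.0288, 0.0427, 0], 0], [0.06, [0.0288, 0.0427, 0], 0], [0.06, [0.0288, 0.0427, 0], 0], [0.06, [0.0288, 0.0427, 0], 0], [0.06, [0.0288, 0.0427, 0], 0], [0.06, [0.0288, 0.0427, 0], 0], [0.06, [0.0288, 0.0427, 0], 0], [0.06, [0, 0, 0], 0], [0.06, [0, 0, 0], 0]]' --newtons 25

```text
clock: 3.0
tool_pos: [523.2, -179.4, 214.5]
ee_rot: [[0.932, 0.362, -0.001], [0.362, -0.932, -0.001], [-0.001, 0.0, -1.0]]
wrist_force: [0.9, -0.1, -0.0]
finger_gap: 60.3
grasp_force: 0.0
```

Emit:
arm_command --motion '[[0.06, [0, 0, -0.04], -0.16], [0.06, [0, 0, -0.04], 0], [0.06, [0, 0, -0.04], 0], [0.06, [0, 0, -0.02], 0], [0.06, [0, 0, 0], 0], [0.02, [0, 0, 0], 0], [0.02, [0, 0, 0], 0], [0.015, [0, 0, 0], 0], [0.015, [0, 0, 0], 0], [0.015, [0, 0, 0], 0]]' --newtons 30

```text
clock: 4.25
tool_pos: [523.8, -179.0, 75.1]
ee_rot: [[0.978, 0.209, 0.001], [0.209, -0.978, -0.0], [0.001, 0.001, -1.0]]
wrist_force: [0.1, 0.1, 3.5]
finger_gap: 22.2
grasp_force: 30.0
```

```bash
python3 - <<'E'
from h import *
o=get_obs();print(o['clock'],o['finger_gap'],o['grasp_force'],o['wrist_force'],np.round(o['q'],0))
s=snap('side');
cv2.imwrite('pics/g.png',cv2.cvtColor(cv2.resize(s['img'][285:405,268:428],(800,600),interpolation=2),cv2.COLOR_RGB2BGR))
E
```

```text
4.25 22.223113190451283 29.987984597682953 [0.08613302 0.11134098 3.47320515] [ 24.  29. -10. 111.   8.  41. -69.]
```

View pics/g.png

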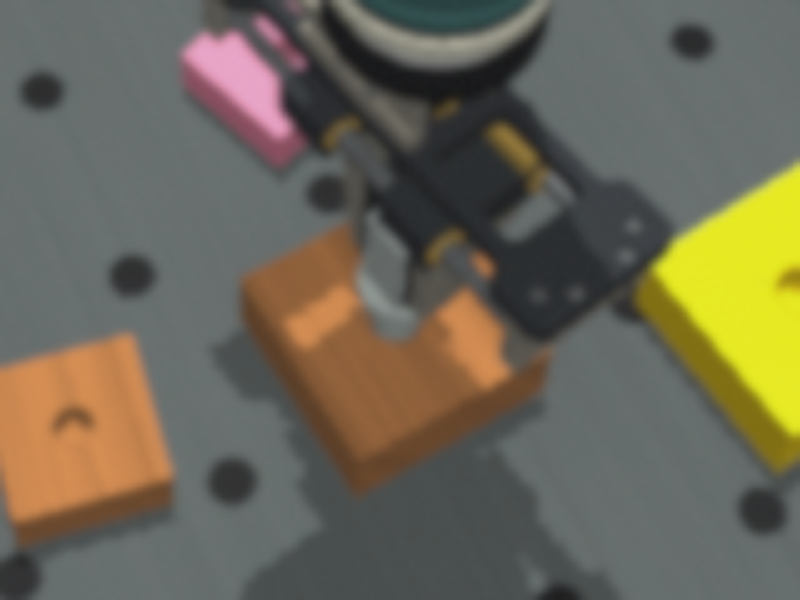

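The shaft is gripped, with a gap of 22.2 mm. However, joint 7 would end near -162° at the keyway, too close to its limit, so I regrip turned by 90°. That also centres the shaft along the other axis.

Emit:
arm_command --motion '[[0.06, [0, 0, 0], 0], [0.06, [0, 0, 0], 0], [0.06, [0, 0, 0], 0], [0.06, [0, 0, 0], 0.1745], [0.06, [0, 0, 0], 0.1745], [0.06, [0, 0, 0], 0.1745], [0.06, [0, 0, 0], 0.1745], [0.06, [0, 0, 0], 0.1745], [0.06, [0, 0, 0], 0.1745], [0.06, [0, 0, 0], 0.1745], [0.06, [0, 0, 0], 0.1745], [0.06, [0, 0, 0], 0.1745], [0.06, [0, 0, 0], 0], [0.015, [0, 0, 0], 0], [0.015, [0, 0, 0], 0], [0.015, [0, 0, 0], 0], [0.015, [0, 0, 0], 0], [0.015, [0, 0, 0], 0]]' --newtons 40

```text
clock: 6.55
tool_pos: [523.5, -178.8, 74.6]
ee_rot: [[-0.209, 0.978, 0.0], [0.978, 0.209, -0.0], [-0.0, 0.0, -1.0]]
wrist_force: [0.4, -0.0, 0.7]
finger_gap: 21.9
grasp_force: 40.0
```

```bash
python3 - <<'E'
from h import *
o=get_obs();print(o['clock'],o['tool_pos'],o['finger_gap'],o['grasp_force'],o['wrist_force'],np.round(o['q'],0),np.round(o['ee_rot'],3))
E
```

```text
6.55 [ 523.52811722 -178.81166369   74.64006073] 21.87975187348236 39.990888833999634 [ 0.38732572 -0.0117555   0.69156882] [ 41.  33. -32. 110.  24.  44.   7.] [[-0.209  0.978  0.   ]
 [ 0.978  0.209 -0.   ]
 [-0.     0.    -1.   ]]
```

Emit:
arm_command --motion '[[0.015, [0, 0, 0.02], 0], [0.015, [0, 0, 0.03], 0], [0.015, [0, 0, 0.03], 0], [0.015, [0, 0, 0], 0], [0.015, [0, 0, 0], 0], [0.015, [-0.007, 0.039, 0], -0.168], [0.015, [-0.007, 0.045, 0], -0.168], [0.015, [-0.007, 0.045, 0], -0.168], [0.015, [-0.007, 0.045, 0], -0.168], [0.015, [-0.007, 0.045, 0], -0.168], [0.015, [-0.007, 0.045, 0], -0.17], [0.015, [-0.008, 0.048, 0], 0], [0.015, [0, 0, 0], 0], [0.015, [0, 0, 0], 0]]'

```text
clock: 8.3
tool_pos: [472.8, 132.4, 153.6]
ee_rot: [[0.717, 0.697, -0.002], [0.697, -0.717, -0.001], [-0.002, -0.001, -1.0]]
wrist_force: [-0.2, 1.0, -2.6]
finger_gap: 21.7
grasp_force: 40.0
```

```bash
python3 - <<'E'
from h import *
o=get_obs();p=np.array(o['tool_pos']);print(o['clock'],p,o['finger_gap'],o['grasp_force'],o['wrist_force'],np.round(o['q'],0),np.degrees(np.arctan2(o['ee_rot'][1][0],o['ee_rot'][0][0])))
s=snap('side')
c=p+[0,0,-14.7]
print('expected collar px',proj(s,c),'key',proj(s,p+[14.5*np.cos(-.8),14.5*np.sin(-.8),-25.7]),'mouth',proj(s,(473.8,133,67)))
for k in('shaft_collar','shaft_key','hub_mouth','hub_keyway'): print(k,[(np.round(d['xy'],1),round(d['score'],2)) for d in tip_of('side',k)[:2]])
u,v=proj(s,c).astype(int)
cv2.imwrite('pics/h.png',cv2.cvtColor(cv2.resize(s['img'][v-45:v+75,u-80:u+80],(800,600),interpolation=2),cv2.COLOR_RGB2BGR)); print(u-80,v-45)
E
```

```text
8.3 [472.78361123 132.44573529 153.56123321] 21.69658072531434 39.9891722202301 [-0.17194083  0.95764199 -2.57449236] [  6.  19. -31. 115.  13.  49. -77.] 44.20595871687578
expected collar px [262.07760386 214.44577821] key [268.63735144 219.68068106] mouth [265.23504204 235.70441688]
shaft_collar [(array([260.9, 215.3]), 0.61)]
shaft_key [(array([268.3, 219.6]), 0.69)]
hub_mouth [(array([266.5, 235.7]), 0.77)]
hub_keyway [(array([269.8, 238.1]), 0.68)]
182 169
```

View pics/h.png

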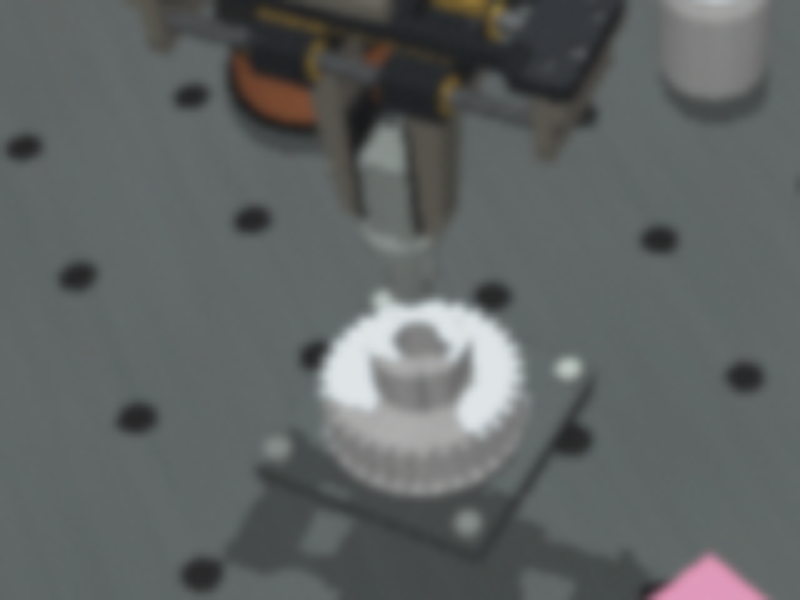

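The shaft hangs upright above the hub, with its collar at about (262,216) and the bore at about (265.6,237). The bore prediction was (265.2,235.7), so the error is within about 1–2 mm, inside the taper's capture range. Lowering the nose in.

Emit:
arm_command --motion '[[0.015, [0.001, 0.0005, -0.02], 0], [0.015, [0, 0, -0.01], 0], [0.015, [0, 0, -0.003], 0], [0.015, [0, 0, -0.003], 0], [0.015, [0, 0, -0.002], 0], [0.015, [0, 0, 0], 0]]'

```text
clock: 9.3
tool_pos: [474.5, 133.7, 116.7]
ee_rot: [[0.717, 0.697, 0.0], [0.697, -0.717, -0.0], [0.0, 0.0, -1.0]]
wrist_force: [0.6, -0.2, -2.9]
finger_gap: 21.8
grasp_force: 40.0
```

Emit:
arm_command --motion '[[0.015, [0, 0, -0.003], 0], [0.015, [0, 0, -0.003], 0], [0.015, [0, 0, -0.003], 0], [0.015, [0, 0, 0], 0], [0.015, [0, 0, 0], 0]]'

```text
clock: 9.93
tool_pos: [474.5, 133.6, 107.6]
ee_rot: [[0.717, 0.697, -0.0], [0.697, -0.717, -0.0], [-0.0, 0.0, -1.0]]
wrist_force: [-0.6, 1.1, -2.9]
finger_gap: 21.6
grasp_force: 40.0
```

Emit:
arm_command --motion '[[0.015, [0, 0, -0.002], 0], [0.015, [0, 0, -0.002], 0], [0.015, [0, 0, -0.002], 0], [0.015, [0, 0, 0], 0], [0.015, [0, 0, 0], 0]]'

```text
clock: 10.55
tool_pos: [474.5, 133.6, 101.6]
ee_rot: [[0.717, 0.697, -0.0], [0.697, -0.717, -0.0], [-0.0, -0.0, -1.0]]
wrist_force: [-0.8, 0.5, -3.9]
finger_gap: 21.7
grasp_force: 40.0
```

Emit:
arm_command --motion '[[0.015, [0, 0, -0.002], 0], [0.015, [0, 0, -0.002], 0], [0.015, [0, 0, 0], 0], [0.015, [0, 0, 0], 0]]'

```text
clock: 11.05
tool_pos: [474.5, 133.6, 97.5]
ee_rot: [[0.717, 0.697, -0.0], [0.697, -0.717, -0.0], [-0.0, -0.0, -1.0]]
wrist_force: [-0.2, 0.5, -2.9]
finger_gap: 21.6
grasp_force: 40.0
```

The key has entered the keyway: the collar is about 16 mm above the boss face and there is no contact force. Pushing down.

Emit:
arm_command --motion '[[0.015, [0, 0, -0.003], 0], [0.015, [0, 0, -0.003], 0], [0.015, [0, 0, -0.003], 0], [0.015, [0, 0, -0.003], 0], [0.015, [0, 0, 0], 0], [0.015, [0, 0, 0], 0]]' --newtons 50

```text
clock: 11.8
tool_pos: [474.6, 133.7, 85.8]
ee_rot: [[0.717, 0.697, 0.0], [0.697, -0.717, -0.0], [0.0, 0.0, -1.0]]
wrist_force: [-1.9, -0.9, 3.8]
finger_gap: 21.7
grasp_force: 50.0
```

Emit:
arm_command --motion '[[0.015, [0, 0, -0.002], 0], [0.015, [0, 0, -0.001], 0], [0.015, [0, 0, -0.001], 0], [0.015, [0, 0, -0.001], 0], [0.015, [0, 0, 0], 0], [0.015, [0, 0, 0], 0]]'

```text
clock: 12.55
tool_pos: [474.6, 133.8, 81.6]
ee_rot: [[0.717, 0.697, 0.0], [0.697, -0.717, -0.001], [-0.0, 0.001, -1.0]]
wrist_force: [-4.9, -1.2, 13.6]
finger_gap: 21.7
grasp_force: 50.0
```

Emit:
arm_command --motion '[[0.015, [0, 0, -0.001], 0], [0.015, [0, 0, 0], 0], [0.015, [0, 0, 0], 0], [0.015, [0, 0, 0], 0]]'

```text
clock: 13.05
tool_pos: [474.6, 133.8, 81.5]
ee_rot: [[0.717, 0.697, 0.001], [0.697, -0.717, -0.001], [-0.0, 0.001, -1.0]]
wrist_force: [-7.8, -2.0, 23.3]
finger_gap: 21.8
grasp_force: 50.0
```

```bash
python3 - <<'E'
from h import *
s=snap('side');o=get_obs();print(o['clock'],o['tool_pos'],o['wrist_force'],o['ft_torque'],o['grasp_force'])
cv2.imwrite('pics/f.png',cv2.cvtColor(cv2.resize(s['img'][195:285,206:326],(800,600),interpolation=2),cv2.COLOR_RGB2BGR))
E
```

```text
13.1 [474.61314041 133.78208351  81.5612646 ] [-7.85185276 -2.82221359 22.64802031] [-4.79233515e-01  1.95536491e+00 -1.81353239e-03] 50.00588357448578
```

View pics/f.png

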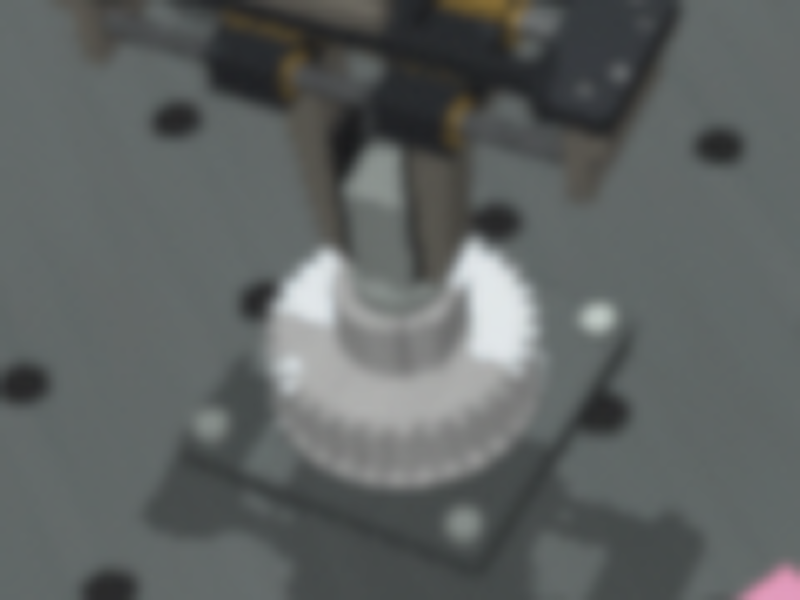

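The collar sits on the boss face at crop (400,300). The push has gone hard (about 23 N with no further travel) and the height of 81.5 mm matches the expected 81.7 mm. Handing in.

```bash
python3 -c "from cell import *;print(sign_off())"
```

```text
the job is handed in; nothing more can be done
None
```

I handed the job in at about 13 s of the 43 s limit, with the shaft held pressed home in the pulley, its key in the keyway and its collar on the boss face; the hand-in returned no pass or fail.

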